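# Show the underside of the medicine bottle to the pharmacist on the phone

## Task

The pharmacist on the video call wants to read the underside of the amber medicine bottle: take the blue measuring cup off the bottle and stand it, still rim down, fully home in the round pocket of the wooden tray, and let go of it. Then pick up the bottle and hold it up in the air, cap away from the phone and underside square-on to the phone's camera, centred in front of the lens with the underside about 15 cm from it, and finish while still holding it there, steady. Do not touch the phone or its stand, and leave the jar, clock and remote where they are.

Things in the scene. Friction and masses are not known exactly. Their poses are not given: they have to be found in the camera images.
- bottle: Loose amber bottle, white label, standing on the dresser left or right, the tray on the other side. Round body 52 mm across and 58 mm tall, shoulder narrowing to 25 mm at 71 mm height, white cap (fixed to it) 30 mm across from 78 to 105 mm height. 0.1 to 0.23 kg. Origin: centre of its underside; z runs up its axis to the cap. Its yaw means nothing.
- cup: Loose blue straight-sided measuring cup, 40 mm across outside, 34 inside, 38 tall, 20 g. It starts upside down over the bottle's cap, its closed end (3 mm thick) resting on the cap, its rim 70 mm above the dresser top. Origin: centre of its rim (open end); z runs from rim to closed end: up while it is rim down.
- tray: Fixed light-wood tray on the dresser top, a flat slab 120 mm (its x) by 220 mm (its y), 14 mm thick. Origin: centre of its underside, z up. One round pocket near its -y end, with a black floor; the white jar with a green cap stands at its +y end.
- pocket (a point): Centre of the floor of the tray's round pocket, at (0, -55, 5) mm in the tray's frame. The pocket is 46 mm across and 9 mm deep; its floor lies 5 mm above the dresser top.
- phone: White phone, dark screen, 150 x 72 x 8 mm, leaning back on a fixed stand, screen towards the robot. Origin: the front camera lens, a black and white dot mid-way along the screen's upper (far) edge, 113 mm above the dresser. z: the camera's line of sight, straight out of the screen, 50 degrees above horizontal, roughly towards the robot; x up the phone's length, y across.
- stand: Fixed aluminium stand that carries the phone, base 110 by 80 mm, origin at the centre of its underside on the dresser top; faces -x of its own frame. Not to be touched.
- jar: Bystander: loose white tablet jar with a green cap, 40 mm across, 59 mm tall, on the tray about 110 mm from the pocket's centre. Origin: centre of its underside.
- clock: Bystander: loose white alarm clock with a black face, 45 x 100 x 80 mm, far left on the dresser. Origin: centre of its underside.
- remote: Bystander: loose black TV remote, 45 x 150 x 18 mm, lying far right. Origin: centre of its underside.
There are look-alikes about, which are no part of the job. Of the things like the cup, leave any that is red; of the rest the smaller one is meant.

How it is judged:
On the way:
1. the measuring cup stands rim down in the tray's pocket, let go (horizontal distance between cup and pocket below 0.007 m and z of cup in the frame of tray below 0.009 m and angle between cup's own z axis and vertical below 0.15 rad and contact force between the fingers and cup below 0.05 N and linear speed of cup below 0.02 m/s and height (world z) of bottle below 0.02 m), for 0.2 s.
At the end, for the whole second after the job is handed in: Cup rim down, released, on the pocket floor (7 mm, 0.15 rad). Bottle still held, in the air and at rest: underside centre 100 to 200 mm from the lens along its line of sight and within 35 mm of it each way, bottle axis within 0.30 rad of that line, underside towards the lens (horizontal distance between cup and pocket below 0.007 m and z of cup in the frame of tray below 0.009 m and angle between cup's own z axis and vertical below 0.15 rad and contact force between the fingers and cup below 0.05 N and linear speed of each of cup, bottle below 0.02 m/s and x of bottle in the frame of phone between -0.035 and 0.035 m and y of bottle in the frame of phone between -0.035 and 0.035 m and z of bottle in the frame of phone between 0.1 and 0.2 m and angle between the z axis of bottle and the z axis of phone, either way round below 0.3 rad and angle between bottle's own z axis and vertical below 1.2 rad and height (world z) of bottle above 0.12 m and contact force between the fingers and bottle above 1 N and angular speed of bottle below 0.2 rad/s); the arm keeps its last pose, push and grip.
It fails at once if the phone or its stand is touched (contact force between anything else and stand above 0.5 N).
It fails at once if the jar is moved or tipped (distance of jar from where it was at the start of the episode above 0.02 m or angle between jar's own z axis and vertical above 0.35 rad).
It fails at once if the clock is moved or tipped (distance of clock from where it was at the start of the episode above 0.02 m or angle between clock's own z axis and vertical above 0.35 rad).
It fails at once if the remote is moved or tipped (distance of remote from where it was at the start of the episode above 0.02 m or angle between remote's own z axis and vertical above 0.35 rad).
It also fails if it takes over 51 s, if anything falls off the work surface, if the arm or the gripper's body presses on something with over 40 N, if the wrist force passes 120 N, or if a joint passes its speed limit or range.

## Robot

A 7-joint arm with a two-finger parallel gripper is mounted at the origin on the work surface. World frame = base frame: x ahead of the robot, y to its left, z up, the work surface at z = 0. Lengths are in m, angles in rad, forces in N, time in s.
With the tool pointing down it reaches from about 0.425 to 0.875 m from the base axis. Payload 4.7 kg.
Tool frame: the origin (TCP) lies between the finger pads; the fingertips stand 19 mm ahead of it and the grasp point (between the pads) is the TCP (ctrl.tip_extent is the distance from the TCP to the fingertips, in m); z points along the fingers, y is the line along which they close (so a half turn about z gives the same grasp; the last joint's range is limited). The gripper opens to 87 mm and grips with 3 to 60 N. Pads are 19 mm wide; open, the fingers measure 117 mm over their backs; the gripper's body (75 mm by 190 mm) begins 51 mm behind the grasp point.
Start: joints at [1.205, 0.321, -0.07, 1.45, 0.023, 1.371, -0.057], TCP at [0.241, -0.604, 0.221] pointing down, gripper open.
Joint ranges: [-2.86, 2.86], [-0.3, 2.09], [-1.38, 1.24], [0.06, 2.45], [-1.56, 4.7], [0.09, 2.05], [-2.69, 2.69]. Speed limits (rad/s): [2.57, 2.57, 3.14, 3.14, 3.14, 3.14, 3.14].

## Interface

Orientations are given as a rotation vector (axis times angle).
In Python, from bench import ctrl gives the robot as it stands.
- The arm moves only by the shell command python3 -m crank 'ROWS' [OPENING] [FORCE]. ROWS is JSON, a list of rows, each an object of numbers: "tx", "ty", "tz": the shift along the tool's x, y, z in mm; "turn": the turn about the tool's z in units of 5 degrees (1.0 is 5 degrees). In form: [{"tx": .., "ty": .., "tz": .., "turn": ..}, ...]. A call has 1 to 5 rows; each row is the pose to reach, as a shift and turn from the pose commanded when the call began, along the tool's axes at that moment; what a row does not reach only later rows make up. A row lasts 1/8 s, in which the tool goes at most 62.5 mm and 10.7 degrees, less where a joint would pass 70% of its speed; a pose out of reach is approached as far as the arm can. A call with a gripper value outside its range is refused whole. OPENING is the finger opening in mm, from 0 to 87, set as the call begins (- or left out, the last holds). The fingers move at their own pace and stop on an object; FORCE is the grip in N (left out, the last holds). Time passes only in rows, so rows that repeat a pose let the fingers close. It gives the time, the measured TCP pose, the force, the opening and the grip force at its end, in the units of the state.
- ctrl.get_state(): the state, without advancing time (a new reading comes with each control period).
- ctrl.get_image(name): name is "scene" or "top" or "wrist"; returns (picture, depth): 400x640x3 uint8, red, green, blue; 400x640 float32, m along the optical axis (not along the pixel's ray), 0 where there is no reading.
- ctrl.camera_model(name): a dict with "intrinsics" (3x3 intrinsics, pixels), "dist_coeffs" ([k1, k2, p1, p2, k3] as OpenCV has them; the pictures are not rectified), "origin" and "orientation" of the camera in the world. Camera axes: x right, y down, z forward; pixel columns grow to the right and rows downward; lengths in m; the calibration is good to about 2 mm. A picture is of the moment at which its call begins: read the wrist's pose just before it. camera_model takes no time and is no camera call; for the wrist camera it gives the pose at the moment of the call.
- ctrl.close_job(): hands the job in; it is judged then, once.
Trained networks look in the newest picture that a camera, given by its name, has taken for a name from the list of things; names that differ only in an ending like _2 or _b are one class to them, and where a whole thing is asked for, a point or a joint stands for the part that bears it (a point fixed in the world has none). Each returns a list of dicts, best first, with "confidence" (0 to 1); they miss things now and then, are a little off and sometimes report something else, mostly with a low value. They report only what shows in the picture. A call takes as long as a camera call. They do not tell look-alikes from the thing itself.
- ctrl.recognise(camera, query): "xyz" ([x, y, z] in m, in world coordinates, good to about 4 mm: the middle of the surface that is visible of it).
- ctrl.mark_of(camera, query): "xyz" ([x, y, z] in m, in world coordinates, good to about 4 mm: a listed point, or the origin of a listed thing).
The state is a dict: "time": time; "joint_positions": joint angles; "qd": joint speeds; "joint_torque": joint torques, N m; "position": TCP position; "tool_rot": TCP orientation; "ft_force": force on the tool from outside, world axes, zero at the start; "torque": the same for the moment, N m; "grip_width": opening from 0.0 (shut) to 1.0 (fully open); "grip_force": force on a finger pad.
Only numpy, scipy, OpenCV 4.12 (cv2) and the standard library are available. Lean on these libraries where they do the work, as an engineer would, in place of code of your own. Each camera call takes 0.05 s, during which the arm holds its last target. There are 200 camera calls.

## Working session

There is one attempt and no reset: what is moved stays moved. The work goes in short steps, Python scripts to look and compute and a shell command to move; the robot and the scene stay as the last step left them, time stands still between calls to the robot, and variables do not carry over. Pictures are saved under pics/ and viewed, at most 10 in all, crops included, and the job is handed in when it is done.

```bash
ls; mkdir -p pics
python3 - <<'E'
from bench import ctrl
import cv2,numpy as np
print(ctrl.get_state())
for n in ["scene","top"]:
    im,d=ctrl.get_image(n); cv2.imwrite(f"pics/{n}0.png",im[:,:,::-1]); np.savez(f"pics/{n}0.npz",im=im,d=d)
    m=ctrl.camera_model(n); print(n,m)
    for q in ["bottle","cup","tray","pocket","phone","stand","jar","clock","remote"]:
        print(q,[(np.round(r["xyz"],3).tolist(),round(r["confidence"],2)) for r in ctrl.mark_of(n,q)])
E
```

```text
pics
{'time': 0.0, 'joint_positions': array([ 1.20507326,  0.32184162, -0.07009265,  1.45165894,  0.02260866,
        1.37079477, -0.0569058 ]), 'qd': array([ 0.000966  , -0.00121971,  0.00020076,  0.00091968,  0.00033876,
        0.00019048,  0.00038927]), 'joint_torque': array([ 5.87280938e-04, -4.91287744e+01, -4.03830204e-01, -3.12524199e+01,
       -6.39863173e-02,  4.37680143e-02,  1.84476576e-04]), 'position': array([ 0.24074297, -0.60318209,  0.22005755]), 'tool_rot': array([-3.08327437e+00, -5.92745787e-01,  7.26030009e-04]), 'ft_force': array([-0.60216361, -0.30446281,  0.43569367]), 'torque': array([-0.02907802, -0.0292285 , -0.05719794]), 'grip_force': 0.0, 'grip_width': 1.0001700944808412}
scene {'intrinsics': array([[448.96973251,   0.        , 320.14930428],
       [  0.        , 448.96973251, 198.76017941],
       [  0.        ,   0.        ,   1.        ]]), 'dist_coeffs': array([-0.0655152,  0.       ,  0.       ,  0.       ,  0.       ]), 'origin': array([ 1.29165765, -0.50435537,  0.88091016]), 'orientation': array([-2.10291815, -1.06857209,  0.49170561])}
bottle 
[... 574 characters left out ...]
dist_coeffs': array([0.00219674, 0.        , 0.        , 0.        , 0.        ]), 'origin': array([ 0.41370223, -0.01235282,  1.24880384]), 'orientation': array([-2.17606439,  2.11764024, -0.1637005 ])}
bottle [([0.513, -0.311, 0.001], 0.68), ([0.693, 0.299, -0.002], 0.22)]
cup [([0.494, -0.408, -0.001], 0.96), ([0.418, -0.331, -0.003], 0.55), ([0.514, -0.318, 0.075], 0.5)]
tray [([0.505, 0.298, 0.0], 0.87)]
pocket [([0.506, 0.236, 0.004], 0.6)]
phone [([0.7, 0.012, 0.113], 0.77)]
stand [([0.649, 0.011, -0.001], 0.61)]
jar [([0.513, -0.313, 0.075], 0.68), ([0.509, 0.348, 0.015], 0.59), ([0.683, -0.301, 0.0], 0.37)]
clock [([0.69, 0.302, -0.003], 0.59)]
remote [([0.683, -0.301, -0.0], 0.76)]
```

View pics/scene0.png

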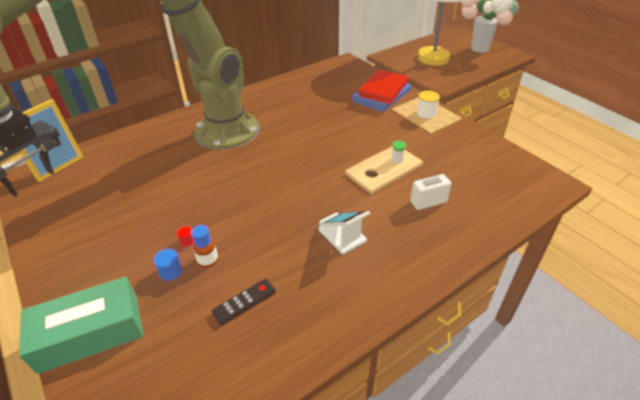

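View pics/top0.png

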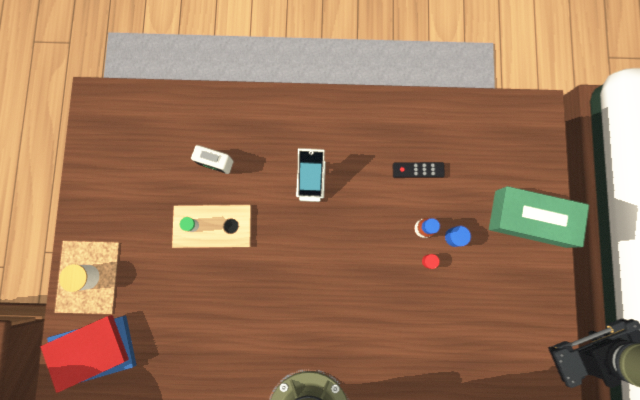

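Scene view: a red cup at (186,236), a big blue cup at (168,265) and a blue cup on the bottle at (201,236). In the top view these are at (431,261), (458,236) and (431,227). By the description, the one on the bottle (smaller, blue) is meant. The pocket is at (231,226) in the top view and the phone at (311,175).

```bash
cat > h.py <<'E'
from bench import ctrl
import cv2,numpy as np
from scipy.spatial.transform import Rotation as R
def ray(m,uv):
    p=cv2.undistortPoints(np.array(uv,float).reshape(-1,1,2),m["intrinsics"],m["dist_coeffs"])[:,0]
    return R.from_rotvec(m["orientation"]).apply(np.c_[p,np.ones(len(p))])
def onplane(m,uv,z):
    d=ray(m,uv); o=m["origin"]; return o+d*((z-o[2])/d[:,2:])
def cloud(m,uv,dep):
    return m["origin"]+ray(m,uv)*np.asarray(dep)[:,None]
def tri(m1,uv1,m2,uv2):
    a=ray(m1,uv1)[0];b=ray(m2,uv2)[0];t=np.linalg.lstsq(np.c_[a,-b],m2["origin"]-m1["origin"],rcond=None)[0]
    p,q=m1["origin"]+a*t[0],m2["origin"]+b*t[1]; return (p+q)/2,np.linalg.norm(p-q)
def mask(im,kind,box):
    h=cv2.cvtColor(im,cv2.COLOR_RGB2HSV).astype(int);H,S,V=h[...,0],h[...,1],h[...,2]
    k={"blue":(H>105)&(H<130)&(S>150)&(V>70),"black":(V<45)}[kind]
    M=np.zeros_like(k);x0,y0,x1,y1=box;M[y0:y1,x0:x1]=k[y0:y1,x0:x1];return M
E
python3 - <<'E'
from h import *
D={n:np.load(f"pics/{n}0.npz") for n in("scene","top")}
M={n:ctrl.camera_model(n) for n in D}
for n,box in(("top",(415,212,444,245)),("scene",(190,222,215,252))):
    m=mask(D[n]["im"],"blue",box);v,u=np.nonzero(m);P=cloud(M[n],np.c_[u,v],D[n]["d"][v,u])
    t=P[P[:,2]>np.percentile(P[:,2],90)-.008]
    print(n,len(u),u.min(),u.max(),v.min(),v.max(),"top z",np.percentile(P[:,2],[5,50,95]).round(4),"mid",(t.min(0)+t.max(0)).round(4)/2,t.mean(0).round(4))
for n,box in(("top",(220,215,243,238)),("scene",(360,165,382,182))):
    m=mask(D[n]["im"],"black",box);v,u=np.nonzero(m);print(n,"pocket",len(u),onplane(M[n],[[u.mean(),v.mean()]],.005).round(4),np.median(D[n]["d"][v,u]), cloud(M[n],np.c_[u,v],D[n]["d"][v,u])[:,2].mean())
# screen plane
v,u=np.mgrid[160:190,304:320];u=u.ravel();v=v.ravel();P=cloud(M["top"],np.c_[u,v],D["top"]["d"][v,u])
c=np.median(P,0);
for _ in range(4):
    s=np.linalg.svd(P-P.mean(0))[2][2];s*=np.sign(s[2]);r=(P-P.mean(0))@s;P=P[abs(r)<.004]
print("screen n",s.round(3),P.mean(0),len(P),np.degrees(np.arcsin(s[2])))
a=D["scene"]["im"][215:290,140:240];b=D["top"]["im"][205:280,400:500]
cv2.imwrite("pics/crop.png",cv2.resize(np.hstack([a,b])[:,:,::-1],None,fx=4,fy=4,interpolation=cv2.INTER_CUBIC))
E
```

```text
top 187 423 438 219 232 top z [0.0945 0.1082 0.1121] mid [ 0.51315 -0.3142   0.10845] [ 0.5133 -0.3142  0.1086]
scene 138 193 208 227 240 top z [0.103  0.1089 0.1112] mid [ 0.89415 -0.4015   0.492  ] [ 0.5235 -0.3166  0.1147]
top pocket 49 [[0.508  0.2469 0.005 ]] 1.243322 0.005198223767586179<stdin>:9: RuntimeWarning: Mean of empty slice.
  ret = ret.dtype.type(ret / rcount)
  return _methods._mean(a, axis=axis, dtype=dtype,
  ret = ret.dtype.type(ret / rcount)
Traceback (most recent call last):
  File "h.py", line 10, in cloud
    return m["origin"]+ray(m,uv)*np.asarray(dep)[:,None]
                       ~~~^^^^^^
  File "h.py", line 5, in ray
    p=cv2.undistortPoints(np.array(uv,float).reshape(-1,1,2),m["intrinsics"],m["dist_coeffs"])[:,0]
      ~~~~~~~~~~~~~~~~~~~^^^^^^^^^^^^^^^^^^^^^^^^^^^^^^^^^^^^^^^^^^^^^^^^^^^^^^^^^^^^^^^^^^^^^
cv2.error: OpenCV(4.12.0) /io/opencv/modules/calib3d/src/undistort.dispatch.cpp:347: error: (-215:Assertion failed) CV_IS_MAT(_src) && CV_IS_MAT(_dst) && (_src->rows == 1 || _src->cols == 1) && (_dst->rows == 1 || _dst->cols == 1) && _src->cols + _src->rows - 1 == _dst->rows + _dst->cols - 1 && (CV_MAT_TYPE(_src->type) == CV_32FC2 || CV_MAT_TYPE(_src->type) == CV_64FC2) && (CV_MAT_TYPE(_dst->type) == CV_32FC2 || CV_MAT_TYPE(_dst->type) == CV_64FC2) in function 'cvUndistortPointsInternal'
```

```bash
cat >> h.py <<'E'
def delta(target,yaw=None):
    "mm along tool axes, turn units; yaw = desired world heading of tool y, deg (mod 180)"
    s=ctrl.get_state();T=R.from_rotvec(s["tool_rot"]);A=T.as_matrix()
    d=A.T@(np.array(target)-s["position"])*1000;h=np.degrees(np.arctan2(A[1,1],A[0,1]))
    t=None if yaw is None else [-((yaw-h+90)%180-90)/5]
    print("pos",s["position"].round(4),"yheading",h.round(1),"tilt",np.degrees(np.arccos(-A[2,2])).round(2),"-> tx ty tz",d.round(1),"turn",t, "t",round(s["time"],2))
E
python3 - <<'E'
from h import *
D={n:np.load(f"pics/{n}0.npz") for n in("scene","top")}
M={n:ctrl.camera_model(n) for n in D}
print(D["top"]["im"][217:236:2,222:242:2].mean(-1).astype(int)); print(D["scene"]["im"][168:180:2,362:382:2].mean(-1).astype(int))
v,u=np.mgrid[162:192,304:320];u=u.ravel();v=v.ravel();P=cloud(M["top"],np.c_[u,v],D["top"]["d"][v,u])
for _ in range(4):
    s=np.linalg.svd(P-P.mean(0),full_matrices=False)[2][2];s*=np.sign(s[2]);r=(P-P.mean(0))@s;P=P[abs(r)<.006]
print("screen n",s.round(3),P.mean(0),len(P),np.degrees(np.arcsin(s[2])),np.degrees(np.arctan2(s[1],s[0])))
a=D["scene"]["im"][215:290,140:240];b=D["top"]["im"][205:280,400:500]
cv2.imwrite("pics/crop.png",cv2.resize(np.hstack([a,b])[:,:,::-1],None,fx=4,fy=4,interpolation=cv2.INTER_CUBIC))
delta([.513,-.315,.25],-45)
E
```

```text
[[188 220 230 223 219 221 227 227 228 228]
 [185 185 172 113  65  75 118 220 227 227]
 [188 165  64  40  39  51  50  91 219 231]
 [187  95  36  35  37  47  49  51 165 231]
 [169  67  37  35  38  50  51  51 153 227]
 [165  56  39  36  46  50  50  51 159 224]
 [217  87  36  47  47  51  51  66 218 226]
 [227 178  76  39  50  49  64 171 227 227]
 [226 224 201 131 115 129 208 222 223 224]
 [224 225 224 224 224 225 225 226 226 227]]
[[206 207 202 191 186 188 190 177 170 170]
 [208 200 163 137 130 137 149 160 171 175]
 [207 184 111  88  84  84  94 123 161 175]
 [209 191 111  83  83  77  74  86 161 195]
 [209 208 186 143 112 100 114 152 198 209]
 [211 212 212 208 198 194 197 206 209 208]]
screen n [-0.029  1.     0.012] [0.63877028 0.00796131 0.09526221] 121 0.6847012148961092 91.66580406771932
pos [ 0.241  -0.6037  0.2212] yheading -68.2 tilt 0.01 -> tx ty tz [ 359.7 -167.3  -28.8] turn [np.float64(-4.647300276100597)] t 1.0
```

View pics/crop.png

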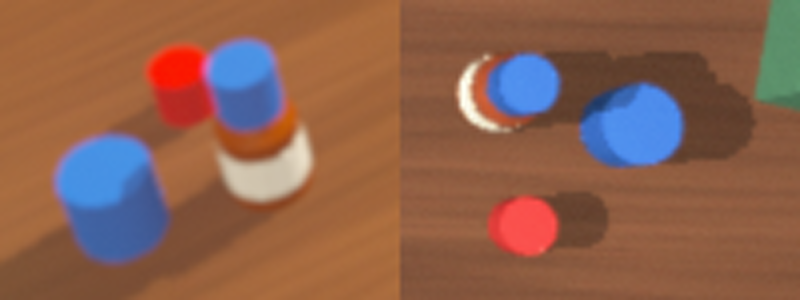

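The crop confirms the choice. The small blue cup sits on the white-labelled amber bottle (left half (245,85), right half (525,85)). The bigger blue cup and the red one stand apart from it. I'm moving above the small cup.

```bash
python3 -m crank '[{"tx":60,"ty":-28,"tz":-6,"turn":-1},{"tx":115,"ty":-54,"tz":-12,"turn":-2},{"tx":170,"ty":-80,"tz":-18,"turn":-3},{"tx":225,"ty":-105,"tz":-24,"turn":-4},{"tx":280,"ty":-130,"tz":-29,"turn":-4.6}]' 87 10
python3 - <<'E'
from h import *
delta([.47,-.335,.25],-45)
E
```

```text
time: 1.62
position: [0.4541, -0.3776, 0.2508]
tool_rot: [2.903, 1.199, 0.001]
ft_force: [0.5, 0.1, 0.6]
grip_width: 1.003
grip_force: 0.0
pos [ 0.4541 -0.3776  0.2508] yheading -45.1 tilt 0.07 -> tx ty tz [ 41.3 -19.    0.8] turn [np.float64(-0.02519206577296984)] t 1.62
```

```bash
cat > w.py <<'E'
from h import *
import sys
def blue(tag,box=(0,0,640,400)):
    m=ctrl.camera_model("wrist");im,d=ctrl.get_image("wrist");cv2.imwrite(f"pics/{tag}.png",im[:,:,::-1]);np.savez(f"pics/{tag}.npz",im=im,d=d)
    k=mask(im,"blue",box).astype(np.uint8);n,l,st,c=cv2.connectedComponentsWithStats(k)
    for i in range(1,n):
        if st[i,4]>150:
            v,u=np.nonzero(l==i);dd=d[v,u];g=dd>0
            P=cloud(m,np.c_[u,v][g],dd[g]);zt=np.percentile(P[:,2],95)
            T=(P[:,2]>zt-.006);uu=np.c_[u,v][g][T];(cx,cy),r=cv2.minEnclosingCircle(uu.astype(np.float32))
            q=P[T];print(tag,"blob",st[i].tolist(),"ztop",round(zt,4),"centre px",round(cx,1),round(cy,1),"->",onplane(m,[[cx,cy]],np.median(q[:,2])).round(4),"diam",np.ptp(q[:,:2],axis=0).round(4))
    return m
if __name__=="__main__": blue(sys.argv[1]);print(ctrl.camera_model("wrist")["origin"])
E
python3 w.py w1
```

```text
w1 blob [301, 74, 41, 42, 1372] ztop 0.109 centre px 321.0 94.4 -> [[ 0.513  -0.315   0.1078]] diam [0.0379 0.038 ]
w1 blob [339, 139, 48, 50, 1846] ztop 0.0548 centre px 363.8 165.1 -> [[ 0.4921 -0.4066  0.0536]] diam [0.0545 0.0556]
[ 0.51864904 -0.31074132  0.41567562]
```

```bash
python3 -m crank '[{"tx":40,"ty":-17,"tz":0},{"tx":40,"ty":-17,"tz":0},{"tx":40,"ty":-17,"tz":0}]' >/dev/null; python3 w.py w2; python3 -c "
from h import *
delta([.513,-.315,.15],-45)"
```

```text
w2 blob [304, 89, 40, 41, 1291] ztop 0.109 centre px 323.4 109.0 -> [[ 0.5132 -0.3151  0.1077]] diam [0.0383 0.0376]
w2 blob [340, 150, 47, 50, 1826] ztop 0.0548 centre px 363.6 176.4 -> [[ 0.4921 -0.4061  0.0536]] diam [0.0549 0.0559]
[ 0.51671017 -0.31344057  0.41520038]
pos [ 0.4597 -0.3711  0.2514] yheading -44.4 tilt 0.32 -> tx ty tz [ 76.8  -1.3 101.8] turn [np.float64(0.11344421273379339)] t 1.73$[0]: bad value
```

View pics/w2.png

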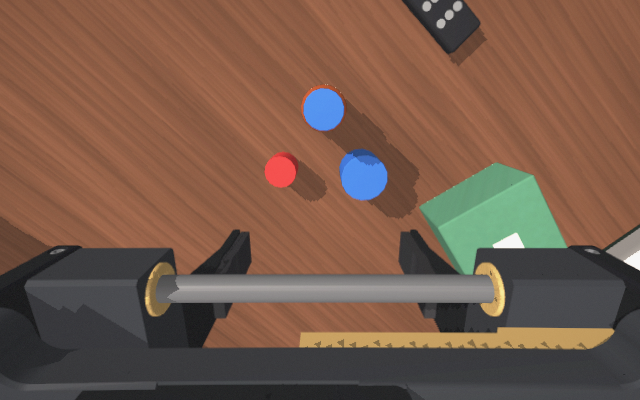

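Wrist picture: the small cup is at (323,109), the big one at (364,176) and the red one at (281,170). That call was refused because "turn" was missing. Two views agree: cup centre (0.513, -0.315), top at z 0.108.

```bash
python3 -m crank '[{"tx":40,"ty":0,"tz":30,"turn":0},{"tx":77,"ty":-1,"tz":70,"turn":0},{"tx":77,"ty":-1,"tz":90,"turn":0},{"tx":77,"ty":-1,"tz":90,"turn":0}]'; python3 -c "
from h import *
delta([.513,-.315,.104],-45)"
```

```text
time: 2.22
position: [0.5051, -0.3246, 0.1584]
tool_rot: [-2.903, -1.195, 0.004]
ft_force: [-0.1, -1.1, 0.4]
grip_width: 0.997
grip_force: 0.0
pos [ 0.5051 -0.3246  0.1584] yheading -45.3 tilt 0.21 -> tx ty tz [12.4 -1.1 54.4] turn [np.float64(-0.05350542276511305)] t 2.23
```

```bash
python3 -m crank '[{"tx":12,"ty":-1,"tz":0,"turn":0},{"tx":12,"ty":-1,"tz":0,"turn":0},{"tx":12,"ty":-1,"tz":0,"turn":0}]' >/dev/null; python3 -c "
from h import *
delta([.513,-.315,.104],-45)"
```

```text
pos [ 0.5149 -0.3157  0.1612] yheading -45.3 tilt 0.11 -> tx ty tz [-0.9 -1.9 57.2] turn [np.float64(-0.050971217740752195)] t 2.6
```

```bash
python3 -m crank '[{"tx":-1,"ty":-2,"tz":25,"turn":0},{"tx":-1,"ty":-2,"tz":45,"turn":0},{"tx":-1,"ty":-2,"tz":57,"turn":0},{"tx":-1,"ty":-2,"tz":57,"turn":0},{"tx":-1,"ty":-2,"tz":57,"turn":0}]' >/dev/null; python3 -c "
from h import *
delta([.513,-.315,.104],-45)"; python3 -m crank '[{"tx":0,"ty":0,"tz":0,"turn":0},{"tx":0,"ty":0,"tz":0,"turn":0},{"tx":0,"ty":0,"tz":0,"turn":0},{"tx":0,"ty":0,"tz":0,"turn":0},{"tx":0,"ty":0,"tz":0,"turn":0}]' 30 10
```

```text
pos [ 0.513  -0.3146  0.1038] yheading -45.2 tilt 0.06 -> tx ty tz [-0.3  0.3 -0.2] turn [np.float64(-0.047521239323083365)] t 3.23
time: 3.85
position: [0.5125, -0.3144, 0.1032]
tool_rot: [2.905, 1.196, -0.0]
ft_force: [0.3, 0.3, -1.1]
grip_width: 0.516
grip_force: 0.0
```

```bash
python3 -m crank '[{"tx":0,"ty":0,"tz":0,"turn":0},{"tx":0,"ty":0,"tz":0,"turn":0},{"tx":0,"ty":0,"tz":0,"turn":0}]' 30 10;  python3 -m crank '[{"tx":0,"ty":0,"tz":-15,"turn":0},{"tx":0,"ty":0,"tz":-30,"turn":0},{"tx":0,"ty":0,"tz":-50,"turn":0},{"tx":0,"ty":0,"tz":-80,"turn":0},{"tx":0,"ty":0,"tz":-110,"turn":0}]'; python3 -c "
from h import *
print(np.round(ctrl.camera_model('top')['origin'],3))
delta([.508,.15,.21],-90)"
```

```text
time: 4.22
position: [0.5125, -0.3144, 0.1031]
tool_rot: [2.905, 1.196, -0.0]
ft_force: [0.3, 0.7, 0.4]
grip_width: 0.449
grip_force: 10.0
time: 4.85
position: [0.5127, -0.3144, 0.2156]
tool_rot: [2.904, 1.196, 0.001]
ft_force: [0.5, -0.5, -0.1]
grip_width: 0.451
grip_force: 10.0
[ 0.414 -0.012  1.249]
pos [ 0.5127 -0.3144  0.2156] yheading -45.2 tilt 0.08 -> tx ty tz [ 323.7 -333.     5.2] turn [np.float64(8.95375980478415)] t 4.85
```

```bash
python3 -m crank '[{"tx":30,"ty":-30,"tz":0,"turn":0},{"tx":70,"ty":-73,"tz":0,"turn":0},{"tx":110,"ty":-115,"tz":0,"turn":0},{"tx":150,"ty":-157,"tz":0,"turn":0},{"tx":190,"ty":-200,"tz":0,"turn":0}]' >/dev/null; python3 -m crank '[{"tx":40,"ty":-43,"tz":0,"turn":0},{"tx":75,"ty":-85,"tz":0,"turn":0},{"tx":105,"ty":-125,"tz":0,"turn":0},{"tx":105,"ty":-150,"tz":0,"turn":0},{"tx":105,"ty":-150,"tz":0,"turn":0}]'
cat > p.py <<'E'
from h import *
import sys
m=ctrl.camera_model("wrist");im,d=ctrl.get_image("wrist");t=sys.argv[1];cv2.imwrite(f"pics/{t}.png",im[:,:,::-1])
print([(np.round(r["xyz"],4).tolist(),round(r["confidence"],2)) for r in ctrl.mark_of("wrist","pocket")])
V=im.max(-1);k=(V<75).astype(np.uint8);n,l,st,c=cv2.connectedComponentsWithStats(k)
for i in range(1,n):
    if 150<st[i,4]<8000 and st[i,1]+st[i,3]<290:
        v,u=np.nonzero(l==i);P=cloud(m,np.c_[u,v],d[v,u]);(cx,cy),r=cv2.minEnclosingCircle(np.c_[u,v].astype(np.float32))
        print(st[i].tolist(),"z",np.percentile(P[:,2],[10,50,90]).round(4),"px",round(cx,1),round(cy,1),round(r,1),"mean",c[i].round(1),onplane(m,[[cx,cy],c[i]],.005).round(4))
delta([.506,.238,.1],-45)
E
python3 p.py w3
```

```text
time: 6.1
position: [0.4745, 0.143, 0.2141]
tool_rot: [2.902, 1.2, 0.001]
ft_force: [0.3, -0.8, 0.2]
grip_width: 0.448
grip_force: 10.0
[([0.5026, 0.2403, 0.0051], 0.9)]
[265, 72, 38, 40, 1180] z [0.0041 0.0052 0.0062] px 283.7 91.2 20.1 mean [283.3  91.4] [[0.5058 0.2393 0.005 ]
 [0.5053 0.2395 0.005 ]]
[459, 82, 181, 113, 4706] z [0.0321 0.0998 0.1115] px 549.0 137.0 92.0 mean [577.9 131.9] [[ 0.6905 -0.0201  0.005 ]
 [ 0.7174 -0.0388  0.005 ]]
[245, 230, 47, 49, 1278] z [0.2235 0.244  0.2608] px 267.5 255.0 32.2 mean [274.3 257. ] [[0.3359 0.1126 0.005 ]
 [0.3401 0.1041 0.005 ]]
[358, 230, 41, 45, 1202] z [0.2235 0.2431 0.2589] px 378.5 253.0 28.0 mean [373.9 256.1] [[0.4439 0.0085 0.005 ]
 [0.4364 0.0095 0.005 ]]
pos [0.476  0.1401 0.2137] yheading -45.4 tilt 0.12 -> tx ty tz [ 90.2 -48.8 113.6] turn [np.float64(-0.07058263647540741)] t 6.2
```

View pics/w3.png

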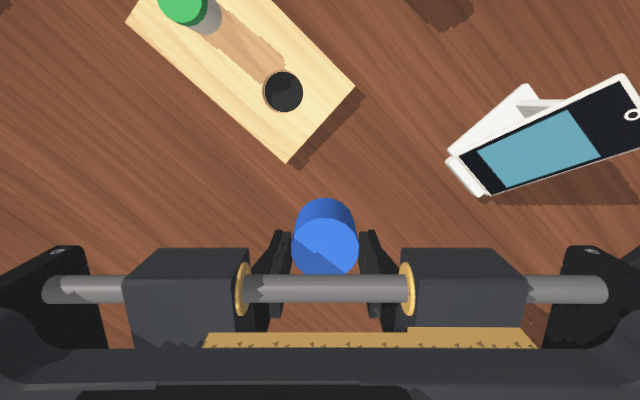

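Wrist view: pocket at (283,91), jar at (182,5), held cup at (325,240), lens at about (632,115). I'll go closer and measure again with the arm settled.

```bash
python3 -m crank '[{"tx":25,"ty":-25,"tz":20,"turn":0},{"tx":40,"ty":-49,"tz":60,"turn":0},{"tx":40,"ty":-49,"tz":60,"turn":0},{"tx":40,"ty":-49,"tz":60,"turn":0},{"tx":40,"ty":-49,"tz":60,"turn":0}]' >/dev/null; python3 p.py w4
```

```text
[([0.5017, 0.2435, 0.0079], 0.82)]
[301, 112, 43, 43, 1467] z [0.0042 0.0051 0.006 ] px 322.2 132.8 21.7 mean [322.2 132.8] [[0.5053 0.2394 0.005 ]
 [0.5052 0.2394 0.005 ]]
[244, 230, 48, 51, 1319] z [0.1638 0.185  0.203 ] px 267.0 255.0 32.5 mean [273.8 257.6] [[0.3637 0.1883 0.005 ]
 [0.3667 0.1806 0.005 ]]
[358, 230, 41, 45, 1216] z [0.1639 0.1838 0.1998] px 378.0 253.0 28.3 mean [373.8 256.2] [[0.4538 0.1004 0.005 ]
 [0.4478 0.1008 0.005 ]]
pos [0.4706 0.2038 0.1541] yheading -45.4 tilt 0.11 -> tx ty tz [49.2  0.5 54.2] turn [np.float64(-0.07377723471713012)] t 6.92
```

```bash
python3 -m crank '[{"tx":25,"ty":0,"tz":30,"turn":0},{"tx":50,"ty":-1,"tz":70,"turn":0},{"tx":50,"ty":-1,"tz":92,"turn":0},{"tx":50,"ty":-1,"tz":92,"turn":0},{"tx":50,"ty":-1,"tz":92,"turn":0}]' >/dev/null; python3 -c "
from h import *
delta([.5053,.2394,.0385],-45)
m=ctrl.camera_model('wrist');im,d=ctrl.get_image('wrist');cv2.imwrite('pics/w5.png',im[:,:,::-1])
k=mask(im,'blue',(270,150,380,330));v,u=np.nonzero(k);P=cloud(m,np.c_[u,v],d[v,u]);zt=np.percentile(P[:,2],90);q=P[P[:,2]>zt-.005];print('cup top',zt,(q.min(0)+q.max(0))/2,np.ptp(q,axis=0))
z=P[:,2];print(np.percentile(z,[1,5]))"
```

```text
pos [0.5051 0.2407 0.0624] yheading -45.3 tilt 0.11 -> tx ty tz [-0.8  1.  23.9] turn [np.float64(-0.05623891304499011)] t 7.55
cup top 0.06769197565804685 [0.52475956 0.25935333 0.14433906] [0.07749607 0.07701418 0.16315429]
[0.0327068  0.03971492]
```

View pics/w5.png

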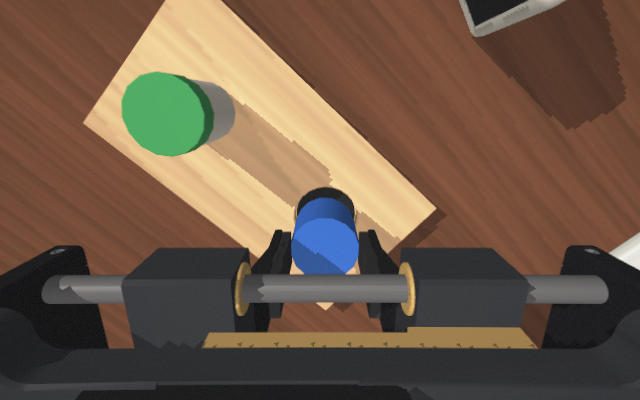

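The cup (325,240) sits over the pocket rim, which shows at (325,195). I'm lowering it.

```bash
python3 -m crank '[{"tx":-1,"ty":1,"tz":0,"turn":0},{"tx":-1,"ty":1,"tz":8,"turn":0},{"tx":-1,"ty":1,"tz":15,"turn":0},{"tx":-1,"ty":1,"tz":21,"turn":0},{"tx":-1,"ty":1,"tz":23,"turn":0}]'; python3 -m crank '[{"tx":0,"ty":0,"tz":0,"turn":0},{"tx":0,"ty":0,"tz":0,"turn":0}]'; python3 -c "
from h import *
delta([.5053,.2394,.0385],-45)"
```

```text
time: 8.22
position: [0.5037, 0.2391, 0.0379]
tool_rot: [2.905, 1.196, -0.003]
ft_force: [-3.2, -2.1, 10.1]
grip_width: 0.45
grip_force: 10.0
time: 8.48
position: [0.5042, 0.2395, 0.0381]
tool_rot: [-2.905, -1.196, -0.0]
ft_force: [-0.4, -0.4, 1.4]
grip_width: 0.448
grip_force: 10.0
pos [0.5042 0.2395 0.0381] yheading -45.2 tilt 0.0 -> tx ty tz [ 0.8  0.9 -0.4] turn [np.float64(-0.04614353141482752)] t 8.47
```

```bash
python3 -m crank '[{"tx":0,"ty":0,"tz":0,"turn":0},{"tx":0,"ty":0,"tz":0,"turn":0},{"tx":0,"ty":0,"tz":0,"turn":0},{"tx":0,"ty":0,"tz":0,"turn":0}]' 65 10;  python3 -m crank '[{"tx":0,"ty":0,"tz":-15,"turn":0},{"tx":0,"ty":0,"tz":-40,"turn":0},{"tx":0,"ty":0,"tz":-80,"turn":0},{"tx":-40,"ty":30,"tz":-110,"turn":0},{"tx":-80,"ty":60,"tz":-120,"turn":0}]' ; python3 -m crank '[{"tx":0,"ty":0,"tz":0,"turn":0},{"tx":0,"ty":0,"tz":0,"turn":0}]' 75 > /dev/null
python3 - <<'E'
from h import *
m=ctrl.camera_model('wrist');im,d=ctrl.get_image('wrist');cv2.imwrite('pics/w6.png',im[:,:,::-1])
k=mask(im,'blue',(100,0,540,240));v,u=np.nonzero(k);P=cloud(m,np.c_[u,v],d[v,u]);zt=np.percentile(P[:,2],95);q=P[P[:,2]>zt-.005];print('cup top',zt,(q.min(0)+q.max(0))/2,np.ptp(q,axis=0))
mt=ctrl.camera_model('top');im,d=ctrl.get_image('top')
v,u=np.mgrid[145:203,295:328];u=u.ravel();v=v.ravel();P=cloud(mt,np.c_[u,v],d[v,u]);P=P[(P[:,2]>.03)&(P[:,2]<.13)]
best=(0,)
rng=np.random.default_rng(0)
for _ in range(500):
    a,b,c=P[rng.choice(len(P),3)];n=np.cross(b-a,c-a);l=np.linalg.norm(n)
    if l<1e-5: continue
    n/=l;s=(abs((P-a)@n)<.003).sum()
    if s>best[0]:best=(s,n*np.sign(n[2]),a)
s,n,a=best;q=P[abs((P-a)@n)<.003];n=np.linalg.svd(q-q.mean(0),full_matrices=False)[2][2];n*=np.sign(n[2])
print("screen",s,len(P),n,np.degrees(np.arcsin(n[2])),np.degrees(np.arctan2(n[1],n[0])))
print("lens",[(np.round(r["xyz"],4).tolist(),round(r["confidence"],2)) for c in("top","scene") if (ctrl.get_image(c) is not None) for r in ctrl.mark_of(c,"phone")])
delta([.513,-.315,.2],-45)
E
```

```text
time: 8.98
position: [0.5042, 0.2393, 0.0381]
tool_rot: [2.905, 1.196, -0.0]
ft_force: [-0.1, -0.3, -0.2]
grip_width: 0.732
grip_force: 0.0
time: 9.6
position: [0.4907, 0.1407, 0.1613]
tool_rot: [2.902, 1.199, 0.007]
ft_force: [-0.1, -0.8, -0.1]
grip_width: 0.745
grip_force: 0.0
cup top 0.044007383521084714 [0.51672925 0.22799861 0.18072562] [0.06303645 0.05957065 0.28331182]
screen 927 1136 [-0.63560213  0.005268    0.77199882] 50.5337220520342 179.52513209171718
lens [([0.7026, 0.0083, 0.1131], 0.69), ([0.7055, 0.0148, 0.1112], 0.74)]
pos [0.4893 0.1415 0.1579] yheading -45.1 tilt 0.05 -> tx ty tz [-305.3  340.2  -42.3] turn [np.float64(-0.02484215354577941)] t 10.15
```

Cup top reads 0.044, so it's home and released. The tool can only turn about its own vertical z, so I'll grip the bottle by the cap and carry it to the tray. There I'll pivot it about 40° in the fingers, with its base against the tray's far edge. Fetching the bottle now.

```bash
python3 -m crank '[{"tx":-30,"ty":33,"tz":-20,"turn":0},{"tx":-70,"ty":78,"tz":-25,"turn":0},{"tx":-110,"ty":123,"tz":-25,"turn":0},{"tx":-150,"ty":168,"tz":-25,"turn":0},{"tx":-190,"ty":212,"tz":-25,"turn":0}]' 60 10 >/dev/null; python3 -m crank '[{"tx":-40,"ty":45,"tz":0,"turn":0},{"tx":-80,"ty":89,"tz":0,"turn":0},{"tx":-115,"ty":128,"tz":0,"turn":0},{"tx":-115,"ty":128,"tz":0,"turn":0},{"tx":-115,"ty":128,"tz":0,"turn":0}]'
python3 - <<'E'
from h import *
delta([.513,-.315,.094],-45)
m=ctrl.camera_model("top");im,d=ctrl.get_image("top")
g=im.max(-1)[146:160,300:322];print(g)
print([(np.round(r["xyz"],4).tolist(),round(r["confidence"],2)) for r in ctrl.mark_of("top","bottle")])
print(onplane(m,[[311,152],[311,153],[312,152]],.113).round(4))
E
```

```text
time: 11.4
position: [0.5129, -0.3145, 0.1825]
tool_rot: [-2.903, -1.197, -0.0]
ft_force: [0.1, 0.6, 0.1]
grip_width: 0.689
grip_force: 0.0
pos [ 0.5129 -0.3145  0.1825] yheading -45.2 tilt 0.1 -> tx ty tz [-0.3  0.6 88.5] turn [np.float64(-0.03638318802057654)] t 11.4
[[141 141 144 141 143 144 143 142 140 141 142 142 140 140 139 142 139 139
  141 141 138 139]
 [149 146 147 145 145 142 146 147 146 147 144 146 146 144 144 146 143 143
  142 143 144 144]
 [192 191 189 188 189 179 183 184 180 179 178 170 168 165 162 162 159 156
  155 155 152 150]
 [249 248 249 250 250 250 248 246 245 243 242 234 230 229 225 222 220 213
  210 206 200 193]
 [221 222 244 247 247 247 247 247 248 250 252 251 251 250 249 249 249 249
  250 250 250 249]
 [ 90  83 104 109 107 108 109 125 139 212 249 235 237 191 173 171 169 175
  212 219 219 219]
 [ 48  28  26  27  27  26  28  36  89 214 161 164 250 161  71  56  56  61
   76  79  80  81]
 [ 46  29  28  29  29  25  26  27  61 156 136 184 226 121  39  26  26  29
   29  19  25  27]
 [ 39  30  26  29  28  27  28  23  29  62  98 152 109  48  29  26  28  26
   29  31  29  24]
 [ 39  26  28  25  27  31  27  28  26  28  42  57  36  26  26  26  26  28
   30  30  27  27]
 [ 38  30  26  28  28  27  26  29  24  26  28  28  24  29  27  31  25  28
   28  29  27  28]
 [ 35  26  28  25  28  28  30  27  27  25  27  24  28  26  26  26  24  28
   26  24  22  25]
 [ 37  31  25  27  24  26  28  29  29  28  28  25  29  28  30  25  29  26
   25  28  29  28]
 [ 38  24  22  24  25  25  30  24  25  26  29  25  29  26  27  26  24  28
   28  29  24  26]]
[([0.6496, 0.0126, 0.0004], 0.69), ([0.5111, -0.3121, -0.0006], 0.5)]
[[0.7033 0.011  0.113 ]
 [0.7005 0.0109 0.113 ]
 [0.7033 0.0083 0.113 ]]
```

```bash
python3 -m crank '[{"tx":0,"ty":0,"tz":30,"turn":0},{"tx":0,"ty":0,"tz":65,"turn":0},{"tx":0,"ty":0,"tz":88,"turn":0},{"tx":0,"ty":0,"tz":88,"turn":0},{"tx":0,"ty":0,"tz":88,"turn":0}]' >/dev/null; python3 -m crank '[{"tx":0,"ty":0,"tz":0,"turn":0},{"tx":0,"ty":0,"tz":0,"turn":0},{"tx":0,"ty":0,"tz":0,"turn":0},{"tx":0,"ty":0,"tz":0,"turn":0},{"tx":0,"ty":0,"tz":0,"turn":0}]' 20 20;  python3 -m crank '[{"tx":0,"ty":0,"tz":0,"turn":0},{"tx":0,"ty":0,"tz":0,"turn":0}]'
```

```text
time: 12.75
position: [0.5125, -0.3158, 0.0953]
tool_rot: [2.905, 1.196, 0.0]
ft_force: [-0.2, 0.4, 2.0]
grip_width: 0.331
grip_force: 20.0
time: 13.0
position: [0.5125, -0.3158, 0.0953]
tool_rot: [2.905, 1.196, -0.0]
ft_force: [-0.0, 0.7, 2.2]
grip_width: 0.336
grip_force: 20.0
```

```bash
python3 -m crank '[{"tx":0,"ty":0,"tz":-30,"turn":0},{"tx":0,"ty":0,"tz":-70,"turn":0},{"tx":25,"ty":-30,"tz":-110,"turn":0},{"tx":65,"ty":-75,"tz":-115,"turn":0},{"tx":105,"ty":-130,"tz":-115,"turn":0}]' ; python3 -m crank '[{"tx":40,"ty":-42,"tz":0,"turn":0},{"tx":80,"ty":-85,"tz":0,"turn":0},{"tx":115,"ty":-125,"tz":0,"turn":0},{"tx":155,"ty":-170,"tz":0,"turn":0},{"tx":190,"ty":-210,"tz":0,"turn":0}]'; python3 -c "
from h import *
delta([.603,.24,.21],-90)"
```

```text
time: 13.62
position: [0.4966, -0.1533, 0.2105]
tool_rot: [2.905, 1.195, 0.002]
ft_force: [1.0, 1.2, -2.0]
grip_width: 0.339
grip_force: 20.0
time: 14.25
position: [0.4826, 0.13, 0.2097]
tool_rot: [2.904, 1.197, -0.0]
ft_force: [0.8, -0.5, -1.8]
grip_width: 0.335
grip_force: 20.0
pos [0.4826 0.13   0.2097] yheading -45.2 tilt 0.02 -> tx ty tz [163.    6.8  -0.3] turn [np.float64(8.9601200476135)] t 14.25
```

```bash
python3 -m crank '[{"tx":40,"ty":0,"tz":0,"turn":2},{"tx":85,"ty":3,"tz":0,"turn":4},{"tx":125,"ty":6,"tz":0,"turn":6},{"tx":163,"ty":7,"tz":0,"turn":8},{"tx":163,"ty":7,"tz":0,"turn":9}]' >/dev/null; python3 -m crank '[{"tx":0,"ty":0,"tz":30,"turn":0},{"tx":0,"ty":0,"tz":60,"turn":0},{"tx":0,"ty":0,"tz":90,"turn":0},{"tx":0,"ty":0,"tz":110,"turn":0},{"tx":0,"ty":0,"tz":110,"turn":0}]'
python3 - <<'E'
from h import *
delta([.603,.24,.095],-90)
for n in("top","scene"):
    im,d=ctrl.get_image(n);cv2.imwrite(f"pics/{n}2.png",im[:,:,::-1])
cv2.imwrite("pics/sc2.png",cv2.resize(im[110:230,330:490,::-1],None,fx=5,fy=5))
E
```

```text
time: 15.5
position: [0.603, 0.2371, 0.0983]
tool_rot: [3.141, -0.007, -0.005]
ft_force: [-0.5, -0.1, -2.2]
grip_width: 0.336
grip_force: 20.0
pos [0.603  0.2371 0.0983] yheading -90.2 tilt 0.19 -> tx ty tz [ 0.  -2.9  3.3] turn [np.float64(-0.0475345157928615)] t 15.5
```

View pics/sc2.png

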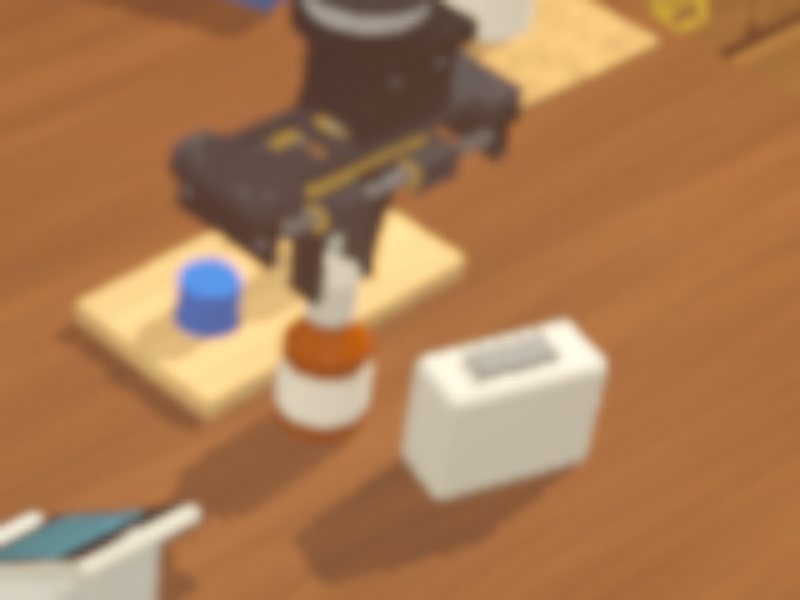

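Cup upright in the pocket (crop (210,300)). Bottle upright beside the tray's far edge at (325,380), clear of the clock at (505,410). Next I'll set it down and push it to the edge with a light grip.

```bash
python3 -m crank '[{"tx":0,"ty":0,"tz":2,"turn":0},{"tx":0,"ty":0,"tz":2,"turn":0}]'; python3 -m crank '[{"tx":-5,"ty":0,"tz":0,"turn":0},{"tx":-10,"ty":0,"tz":0,"turn":0},{"tx":-13,"ty":0,"tz":0,"turn":0},{"tx":-13,"ty":0,"tz":0,"turn":0}]' 20 6
```

```text
time: 15.85
position: [0.6044, 0.2379, 0.0989]
tool_rot: [-3.141, 0.007, -0.002]
ft_force: [0.6, -0.6, -2.3]
grip_width: 0.331
grip_force: 20.0
time: 16.35
position: [0.5907, 0.2378, 0.0982]
tool_rot: [3.141, -0.006, 0.0]
ft_force: [0.4, 0.0, -1.9]
grip_width: 0.34
grip_force: 6.0
```

```bash
python3 -m crank '[{"tx":0,"ty":0,"tz":1.5,"turn":0},{"tx":0,"ty":0,"tz":3,"turn":0},{"tx":0,"ty":0,"tz":3,"turn":0}]'; python3 -m crank '[{"tx":-3,"ty":0,"tz":0,"turn":0},{"tx":-6,"ty":0,"tz":-0.5,"turn":0},{"tx":-9,"ty":0,"tz":-1.5,"turn":0},{"tx":-12,"ty":0,"tz":-2.5,"turn":0},{"tx":-15,"ty":0,"tz":-3,"turn":0}]';python3 -c "
from h import *
delta([.5568,.238,.0984],-90)"
```

```text
time: 16.73
position: [0.5913, 0.2378, 0.0953]
tool_rot: [-3.142, 0.007, -0.001]
ft_force: [0.9, -0.5, -0.4]
grip_width: 0.339
grip_force: 6.0
time: 17.35
position: [0.5754, 0.2377, 0.0977]
tool_rot: [3.141, -0.006, -0.001]
ft_force: [-0.4, -0.0, -2.4]
grip_width: 0.339
grip_force: 6.0
pos [0.5754 0.2377 0.0977] yheading -90.2 tilt 0.05 -> tx ty tz [-18.6  -0.2  -0.7] turn [np.float64(-0.04552197054084104)] t 17.35
```

```bash
cat > v.py <<'E'
from h import *
import sys
im,d=ctrl.get_image("scene");cv2.imwrite(f"pics/{sys.argv[1]}.png",cv2.resize(im[110:230,330:490,::-1],None,fx=5,fy=5))
E
python3 v.py s3
```

```text
(no output)
```

View pics/s3.png

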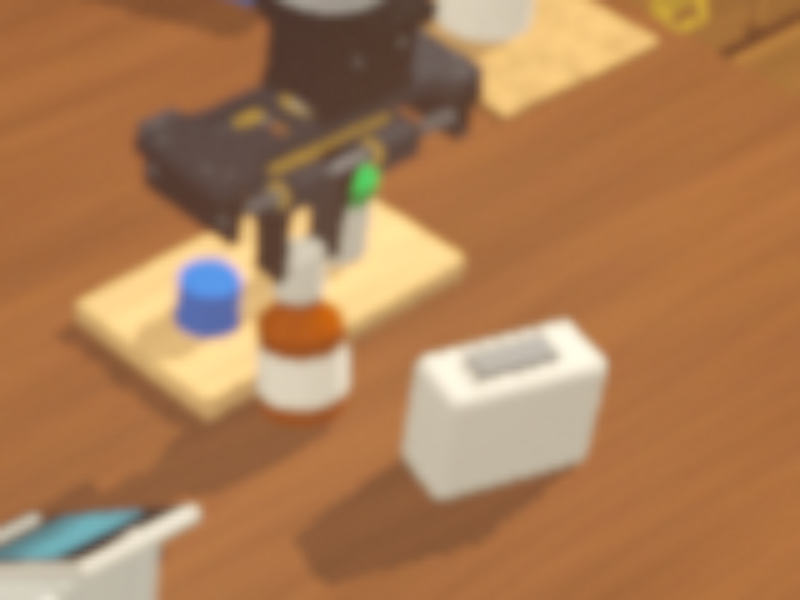

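Crop: the bottle is starting to tilt at the tray edge (cap (305,270), base (305,400)). Continuing the arc.

```bash
python3 -m crank '[{"tx":-6,"ty":0,"tz":0.5,"turn":0},{"tx":-12,"ty":0,"tz":0.5,"turn":0},{"tx":-19,"ty":0,"tz":1,"turn":0},{"tx":-27,"ty":0,"tz":2,"turn":0},{"tx":-35,"ty":0,"tz":3,"turn":0}]';python3 -m crank '[{"tx":-6,"ty":0,"tz":2,"turn":0},{"tx":-11,"ty":0,"tz":4,"turn":0},{"tx":-16,"ty":0,"tz":6,"turn":0},{"tx":-16,"ty":0,"tz":6,"turn":0}]';python3 v.py s4; python3 -c "
from h import *
delta([.516,.238,.0858],-90)"
```

```text
time: 18.02
position: [0.5404, 0.238, 0.095]
tool_rot: [3.141, -0.006, -0.0]
ft_force: [1.2, 0.4, -1.9]
grip_width: 0.337
grip_force: 6.0
time: 18.52
position: [0.5246, 0.2381, 0.0889]
tool_rot: [3.141, -0.006, -0.0]
ft_force: [0.3, -0.2, -0.9]
grip_width: 0.339
grip_force: 6.0
pos [0.5249 0.2381 0.0891] yheading -90.2 tilt 0.0 -> tx ty tz [-8.9  0.2  3.3] turn [np.float64(-0.045793875421361464)] t 18.57
```

View pics/s4.png

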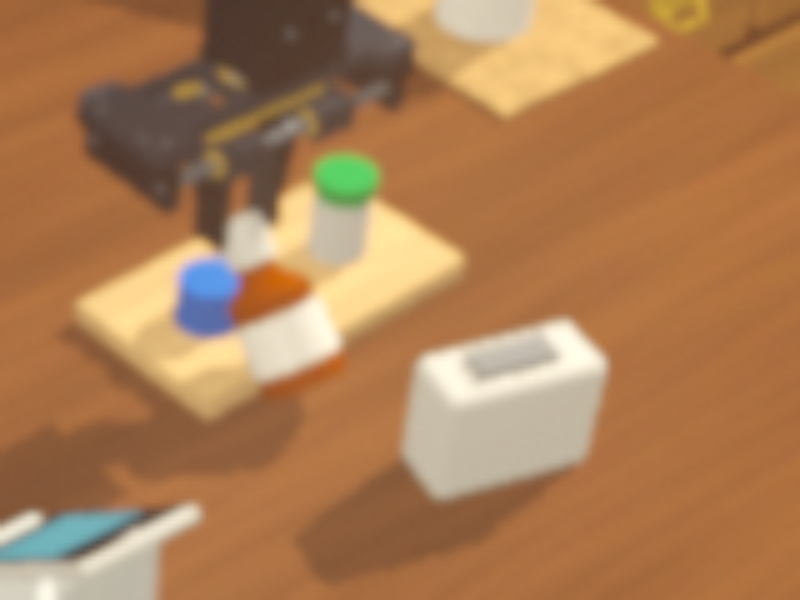

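The bottle is leaning about 40°: cap (248,240), base (300,385). I'm tightening the grip and lifting.

```bash
python3 -m crank '[{"tx":0,"ty":0,"tz":0,"turn":0},{"tx":0,"ty":0,"tz":0,"turn":0},{"tx":0,"ty":0,"tz":0,"turn":0}]' 20 50; python3 -m crank '[{"tx":0,"ty":0,"tz":-10,"turn":0},{"tx":0,"ty":0,"tz":-35,"turn":0},{"tx":0,"ty":0,"tz":-70,"turn":0},{"tx":0,"ty":0,"tz":-110,"turn":0},{"tx":0,"ty":0,"tz":-150,"turn":0}]'; python3 -m crank '[{"tx":0,"ty":0,"tz":-35,"turn":0},{"tx":0,"ty":0,"tz":-60,"turn":0},{"tx":0,"ty":0,"tz":-63,"turn":0},{"tx":0,"ty":0,"tz":-63,"turn":0}]'
cat > b.py <<'E'
from h import *
s=ctrl.get_state();G=s["position"]
for n in("top","scene"):
    m=ctrl.camera_model(n);im,d=ctrl.get_image(n);h=cv2.cvtColor(im,cv2.COLOR_RGB2HSV).astype(int)
    v,u=np.nonzero(d>0);P=cloud(m,np.c_[u,v],d[v,u]);C=im[v,u].astype(int);H=h[v,u]
    k=(np.linalg.norm(P-G,axis=1)<.13)&(P[:,2]<G[2]+.005)&(abs(P[:,1]-G[1])<.04)&((C[:,0]>110)|((H[:,1]>150)&(H[:,0]<20)))
    Q=P[k];e=np.linalg.svd(Q-Q.mean(0),full_matrices=False)[2];print(n,k.sum(),"mean",Q.mean(0).round(4),"pc1",e[0].round(3),"min",Q.min(0).round(3),"max",Q.max(0).round(3))
    np.savez(f"pics/b_{n}.npz",Q=Q,C=C[k])
    for q in("bottle","cup"): print(q,[(np.round(r["xyz"],4).tolist(),round(r["confidence"],2)) for r in ctrl.mark_of(n,q)])
cv2.imwrite("pics/b.png",cv2.resize(im[60:230,290:490,::-1],None,fx=4,fy=3.5))
delta([.547,.012,.302],-90)
E
python3 b.py
```

```text
time: 18.95
position: [0.5252, 0.2381, 0.0892]
tool_rot: [-3.142, 0.007, -0.0]
ft_force: [0.7, 0.7, -1.9]
grip_width: 0.324
grip_force: 50.0
time: 19.58
position: [0.5242, 0.2381, 0.2406]
tool_rot: [3.141, -0.006, -0.002]
ft_force: [0.6, -0.0, -1.3]
grip_width: 0.322
grip_force: 50.0
time: 20.08
position: [0.5244, 0.2379, 0.3012]
tool_rot: [3.141, -0.006, -0.002]
ft_force: [-0.0, -0.3, -2.2]
grip_width: 0.331
grip_force: 50.0
top 184 mean [0.5899 0.2298 0.2589] pc1 [-0.744 -0.622  0.244] min [0.547 0.211 0.232] max [0.609 0.258 0.279]
bottle [([0.5884, 0.2421, 0.228], 0.69)]
cup [([0.5039, 0.2384, 0.0064], 0.71), ([0.4943, -0.4066, -0.0001], 0.64), ([0.423, -0.331, -0.0011], 0.54)]
scene 627 mean [0.5742 0.2263 0.2705] pc1 [ 0.734 -0.054 -0.677] min [0.516 0.208 0.225] max [0.611 0.262 0.306]
bottle [([0.5874, 0.2391, 0.2305], 0.9)]
cup [([0.4872, -0.4072, -0.0013], 0.97), ([0.5012, 0.2396, 0.0084], 0.61), ([0.4202, -0.3295, -0.0027], 0.52)]
pos [0.5247 0.2378 0.3012] yheading -90.2 tilt 0.09 -> tx ty tz [ 23.2 225.8  -0.7] turn [np.float64(-0.047032368599431607)] t 20.38
```

Bottle tilt is about 41°, base at (0.588, 0.240, 0.229), cup still at the pocket. Moving in front of the lens.

```bash
python3 -m crank '[{"tx":2,"ty":20,"tz":0,"turn":0},{"tx":6,"ty":60,"tz":0,"turn":0},{"tx":10,"ty":105,"tz":0,"turn":0},{"tx":14,"ty":150,"tz":0,"turn":0},{"tx":18,"ty":190,"tz":0,"turn":0}]' >/dev/null; python3 -m crank '[{"tx":2,"ty":20,"tz":0,"turn":0},{"tx":2,"ty":33,"tz":0,"turn":0},{"tx":2,"ty":39,"tz":0,"turn":0},{"tx":2,"ty":39,"tz":0,"turn":0},{"tx":2,"ty":39,"tz":0,"turn":0}]'; sed -i 's/290:490/270:470/' b.py; python3 b.py
```

```text
time: 21.62
position: [0.544, 0.0103, 0.3022]
tool_rot: [-3.141, 0.004, -0.0]
ft_force: [-0.2, 0.2, -3.5]
grip_width: 0.324
grip_force: 50.0b.py:7: RuntimeWarning: Mean of empty slice.
  Q=P[k];e=np.linalg.svd(Q-Q.mean(0),full_matrices=False)[2];print(n,k.sum(),"mean",Q.mean(0).round(4),"pc1",e[0].round(3),"min",Q.min(0).round(3),"max",Q.max(0).round(3))
  ret = um.true_divide(
Traceback (most recent call last):
  File "b.py", line 7, in <module>
    Q=P[k];e=np.linalg.svd(Q-Q.mean(0),full_matrices=False)[2];print(n,k.sum(),"mean",Q.mean(0).round(4),"pc1",e[0].round(3),"min",Q.min(0).round(3),"max",Q.max(0).round(3))
                                                                                                               ~^^^
IndexError: index 0 is out of bounds for axis 0 with size 0
```

View pics/b.png

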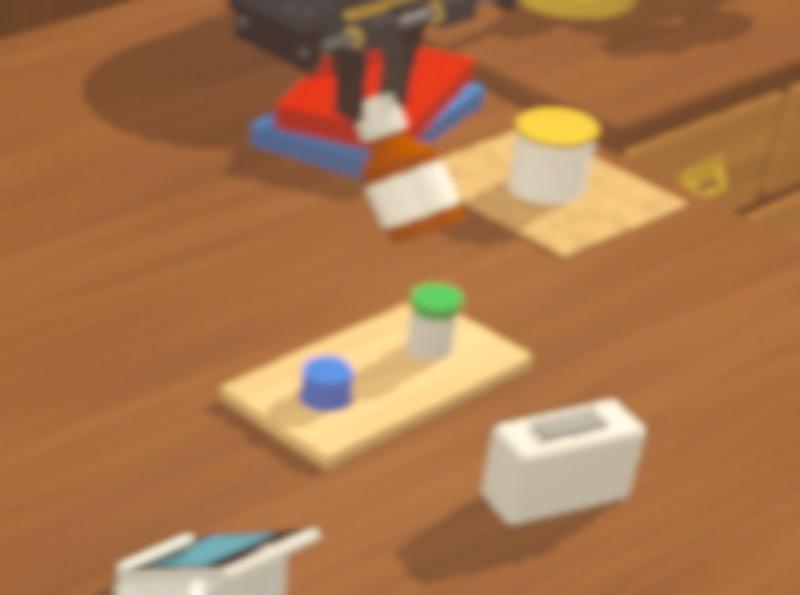

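That picture is from before the move: the bottle is held tilted at (405,170) and the cup is in the pocket at (327,383). The arm now hides the bottle from the top camera, so I'll check with the scene camera.

```bash
sed -i 's/for n in("top","scene")/for n in("scene",)/' b.py; python3 b.py; python3 -c "
from h import *
print(ctrl.get_state()['qd'].round(4), [(np.round(r['xyz'],4).tolist(),round(r['confidence'],2)) for r in ctrl.mark_of('scene','phone')])"
```

```text
scene 738 mean [0.5964 0.0032 0.2732] pc1 [ 0.733 -0.045 -0.679] min [ 0.546 -0.016  0.23 ] max [0.63  0.033 0.307]
bottle [([0.6095, 0.0126, 0.2327], 0.82), ([0.6497, 0.0175, 0.002], 0.52)]
cup [([0.5024, 0.2403, 0.0068], 0.73), ([0.4879, -0.4091, 0.0002], 0.7), ([0.4185, -0.329, -0.0016], 0.57)]
pos [0.5441 0.0097 0.3022] yheading -90.2 tilt 0.01 -> tx ty tz [ 2.9 -2.4  0.2] turn [np.float64(-0.03554935777669357)] t 21.82
[ 0.001   0.0005  0.0052  0.0009 -0.0003  0.0005  0.0008] []
```

The underside is 152 mm from the lens and within 5 mm of its line of sight, with the bottle steady and the cup in place. Handing in.

```bash
python3 -c "
from h import *
print(ctrl.close_job())"
```

```text
the job is handed in; nothing more can be done
None
```

I handed the job in at about 22 s; no verdict came back. By my last measurements the cup stands rim down and released in the pocket, and the bottle is held steady with its underside about 15 cm from the lens, within 5 mm of its line of sight and square to it within about 2°.

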